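# Shut the rinse valve under the sliding cover

## Robot

A 6-joint arm with a two-finger parallel gripper is mounted at the origin on a cart in front of the work surface, level with it; the furniture and walls round the work are solid. World frame = base frame: x ahead of the robot, y to its left, z up, the work surface at z = 0. Lengths are in m, angles in rad, forces in N, time in s.
With the tool pointing down it reaches from about 0.425 to 1.125 m from the base axis. Payload 14.9 kg.
Tool frame: the origin (TCP) lies at the very end of the fingers, on their centre line; the grasp point (between the pads) lies 19 mm behind it (tcp_to_grasp is the distance from the TCP to the grasp point, in m); z points along the fingers, y is the line along which they close (so a half turn about z gives the same grasp; the last joint's range is limited). The gripper opens to 91 mm and grips with 3 to 60 N. Pads are 32 mm wide; open, the fingers measure 118 mm over their backs; the gripper's body (76 mm by 178 mm) begins 60 mm behind the grasp point.
Start: joints at [1.117, 0.379, 1.734, -0, 1.028, -0.033], TCP at [0.286, 0.639, 0.214] pointing down, gripper open.
Joint ranges: [-2.77, 2.77], [-0.74, 2.19], [0, 2.66], [-1.06, 4.2], [0.31, 2.87], [-3.08, 3.08]. Speed limits (rad/s): [1.89, 1.89, 2.39, 3.14, 3.14, 3.14].

## Interface

Orientations are given as a unit quaternion [w, x, y, z].
In Python, from bench import get_state, grab_frame, close_job, tcp_to_grasp gives the robot as it stands.
- The arm moves only by the tool carry_out, never from a script. Its arguments are lists of equal length, an entry for each row: "claw": the finger opening in mm, from 0 to 91.2; "linear": the shift along the tool's x, y, z in mm, a list of three; "roll": the turn about the tool's z in degrees. In form: {"claw": [claw, ...], "linear": [[dx, dy, dz], ...], "roll": [roll, ...]}. A call has 1 to 20 rows; each row is the pose to reach, as a shift and turn from the pose commanded when the call began, along the tool's axes at that moment; what a row does not reach only later rows make up. A row lasts 1/8 s, in which the tool goes at most 62.5 mm and 10.7 degrees, less where a joint would pass 70% of its speed; a pose out of reach is approached as far as the arm can. A call with a gripper value outside its range is refused whole. The fingers move at their own pace and stop on an object; "force" is the grip in N (left out, the last holds). Time passes only in rows, so rows that repeat a pose let the fingers close. It gives the time, the measured TCP pose, the force, the opening and the grip force at its end, in the units of the state.
- get_state(): the state, without advancing time (a new reading comes with each control period).
- grab_frame(name): name is "scene" or "top" or "wrist"; returns a dict with "img" (420x560x3 uint8, red, green, blue), "fx", "fy", "cx", "cy" (pixels), "R" (3x3) and "t" (3): a world point X has camera coordinates R X + t. Camera axes: x right, y down, z forward; pixel columns grow to the right and rows downward; lengths in m; the calibration is good to about 2 mm. A picture is of the moment at which its call begins. There is no depth.
- close_job(): hands the job in; it is judged then, once.
The state is a dict: "time": time; "joints": joint angles; "joint_velocities": joint speeds; "effort": joint torques, N m; "position": TCP position; "tcp_rot": TCP orientation; "wrist_force": force on the tool from outside, world axes, zero at the start; "ft_torque": the same for the moment, N m; "grip_width": finger opening in m; "grip_force": force on a finger pad.
Only numpy, scipy, OpenCV 4.12 (cv2) and the standard library are available. Lean on these libraries where they do the work, as an engineer would, in place of code of your own. Each camera call takes 0.05 s, during which the arm holds its last target. There are 200 camera calls.

## Task

The rinse bottle of the analyser is about to be changed, so its line must be closed first. Push the grey sliding cover of the white valve box fully back to its stop to uncover the three valve handles, then gently push the orange handle round clockwise until it is fully shut, across its pipe, without gripping or forcing anything. Leave the cover open and the blue and black handles open as they are, and do not disturb the bottles, pot and vial round the box.

Things in the scene. Friction and masses are not known exactly. Their poses are not given: they have to be found in the camera images.
- valve_box: white reagent valve box fixed to the worktop, 242 mm deep (x), 300 wide (y), 80 high. Origin: centre of its underside, on the worktop; -x is its front, towards the robot. The front half is an open well with three quarter-turn valves, under the sliding cover; the rear half is closed and 68 mm high
- well (a point): middle of the well's floor, 15 mm above the worktop, 55 mm in front of the box's centre. Inside the well: 120 mm in x, 288 in y. Front wall 68 mm high and 6 thick; aluminium side rails 80 mm high reach in to 134 mm either side of this point. Pipes and valve bodies stand up to 37 mm above the worktop (45 mm within 10 mm of a turning axis)
- cover (a joint): grey cover that slides in the rails over the well: a flat sheet 120 mm deep, 281 wide, carrying a hood 116 mm deep, 250 wide, whose top is 94 mm above the worktop. Value in m: 0 = closed, hiding all handles; 0.112 = fully back at its hard stop over the box's rear half; it moves along the box's +x as it grows, needs about 3 N, and stays where it is left. Starts between 0 and 0.02
- cover_front (a point): middle of the black ribbed rubber push pad on the upright front face of the cover's hood: on the pad's face, 84 mm above the worktop. Pad 170 mm wide (y), 12 high; the hood's front face spans 75 to 94 mm above the worktop
- orange_handle (a joint): orange handle's angle in rad: 0 = open (handle points to the box's front, -x, along its pipe), pi/2 = shut, at a hard stop (handle points to the box's +y, its left seen from the robot). Grows clockwise seen from above; it stays where it is left, and needs about 2 to 3 N at its outer end. Starts between 0 and 0.35. This is the one to shut.
- orange_pivot (a point): point on the orange handle's upright turning axis at mid height of the handle, 60 mm above the worktop and 35 mm in front of the box's centre (box x = -35 mm); the three valves stand 80 mm apart along the box's y, at -80, 0 and +80 mm, in an order that changes
- orange_tip (a point): point on the orange handle's centre line, 47 mm out from its turning axis, at mid height of the handle. The handle is a bar 11 mm wide with a round end 16 mm across that reaches 55 mm from the axis, 13 mm thick in height, from 53 to 67 mm above the worktop; round hub 24 mm across at the axis. The blue and black ones are alike
- blue_handle (a joint): blue handle's angle in rad: 0 = open (handle points to the box's front, -x, along its pipe), pi/2 = shut, at a hard stop (handle points to the box's +y, its left seen from the robot). Grows clockwise seen from above; it stays where it is left, and needs about 2 to 3 N at its outer end. Starts between 0 and 0.2.
- blue_pivot (a point): point on the blue handle's upright turning axis at mid height of the handle, 60 mm above the worktop and 35 mm in front of the box's centre (box x = -35 mm); the three valves stand 80 mm apart along the box's y, at -80, 0 and +80 mm, in an order that changes
- blue_tip (a point): point on the blue handle's centre line, 47 mm out from its turning axis, at mid height of the handle
- black_handle (a joint): black handle's angle in rad: 0 = open (handle points to the box's front, -x, along its pipe), pi/2 = shut, at a hard stop (handle points to the box's +y, its left seen from the robot). Grows clockwise seen from above; it stays where it is left, and needs about 2 to 3 N at its outer end. Starts between 0 and 0.2.
- black_pivot (a point): point on the black handle's upright turning axis at mid height of the handle, 60 mm above the worktop and 35 mm in front of the box's centre (box x = -35 mm); the three valves stand 80 mm apart along the box's y, at -80, 0 and +80 mm, in an order that changes
- black_tip (a point): point on the black handle's centre line, 47 mm out from its turning axis, at mid height of the handle
- diluent_bottle: white bottle with blue cap, 62 mm across, 135 high, loose, beside the rear half of the box on its left; origin: centre of its underside
- stain_bottle: brown bottle with black cap, 48 mm across, 104 high, loose, left of the box, beyond the blue-capped bottle; origin: centre of its underside
- sample_pot: white lidded pot, 45 mm across, 48 high, loose, beside the front half of the box, on its left or right; origin: centre of its underside
- control_vial: small white vial with green cap, 24 mm across, 45 high, loose, beside the front half of the box, on the side opposite the pot; origin: centre of its underside

How it is judged:
By the outcome, as a careful person would: the job done as asked, in the order asked, and still so for the second after the job is handed in, with the robot touching nothing.
It also fails if it takes over 48 s, if anything falls off the work surface, if the arm or the gripper's body presses on something with over 40 N, if the wrist force passes 120 N, or if a joint passes its speed limit or range.

## Working session

There is one attempt and no reset: what is moved stays moved. The work goes in short steps, Python scripts to look and compute and a tool call to move; the robot and the scene stay as the last step left them, time stands still between calls to the robot, and variables do not carry over. Pictures are saved under pics/ and viewed, at most 10 in all, crops included, and the job is handed in when it is done.

Besides the shell and the picture viewer there is one more tool, called after "Emit:" as name([rows], argument=value, ...), one row to a line, values as JSON. carry_out: Moves the arm, as the interface text tells. Its arguments: {"type":"object","properties":{"claw":{"type":"array"},"linear":{"type":"array"},"roll":{"type":"array"},"force":{"type":"number"}},"required":["claw","linear","roll"]}

```bash
mkdir -p pics; python3 - <<'E'
from bench import *
import cv2,numpy as np
s=get_state();print({k:np.round(s[k],3).tolist() for k in('time','position','tcp_rot','wrist_force')},tcp_to_grasp)
for n in('scene','top'):
    f=grab_frame(n);cv2.imwrite(f'pics/{n}0.png',f['img'][:,:,::-1]);np.savez(f'pics/{n}0.npz',**f)
    print(n,f['fx'],f['cx'],f['cy'],np.round(f['R'],3).tolist(),np.round(f['t'],3))
E
```

```text
{'time': 0.0, 'position': [0.286, 0.639, 0.213], 'tcp_rot': [-0.0, 0.209, 0.978, -0.001], 'wrist_force': [-0.146, -0.969, 0.167]} 0.0188
scene 403.78128648017844 277.8581814224473 205.23830238818152 [[0.461, -0.887, 0.017], [-0.552, -0.302, -0.778], [0.695, 0.349, -0.629]] [-0.414  0.311  0.749]
top 406.75715271458796 280.6695978329862 214.19468348609834 [[-0.0, -1.0, -0.0], [-0.971, 0.0, -0.239], [0.239, 0.0, -0.971]] [-0.212  0.544  0.809]
```

View pics/scene0.png

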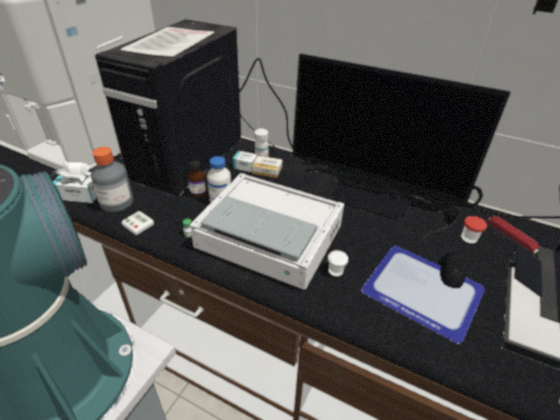

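View pics/top0.png

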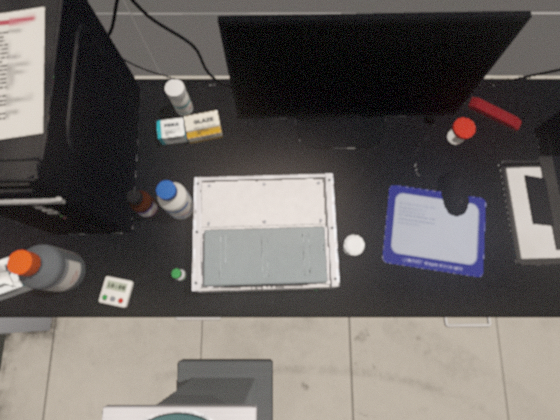

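The top view shows the box spanning columns 192–339 and rows 175–290. The grey hood is at about (203–326, 227–286), the pot at (354,245), the vial at (178,273) and the white bottle at (175,200). The box is turned only slightly.

```bash
cat >h.py <<'E'
import numpy as np,cv2
def ray(f,uv,z):
    uv=np.atleast_2d(uv).astype(float);R,t=f['R'],f['t']
    d=np.c_[(uv[:,0]-f['cx'])/f['fx'],(uv[:,1]-f['cy'])/f['fy'],np.ones(len(uv))]@R
    c=-R.T@t
    return (c+d*((z-c[2])/d[:,2])[:,None])[:,:2]
def big(m):
    return max(cv2.findContours(m.astype(np.uint8),cv2.RETR_EXTERNAL,cv2.CHAIN_APPROX_NONE)[0],key=cv2.contourArea)[:,0]
def rect(p):
    return cv2.minAreaRect((p*1000).astype(np.float32))
E
python3 - <<'E'
from h import *
f=dict(np.load('pics/top0.npz'));im=f['img'].astype(int)
for p in [(265,250),(265,240),(265,200),(265,288),(198,260),(265,282),(265,286)]: print(p,im[p[1],p[0]])
roi=np.zeros(im.shape[:2],bool);roi[165:300,186:345]=1
g=roi&(im[...,0]-im[...,2]<-3)&(im.sum(2)>250)&(im[...,0]<175)
g=cv2.morphologyEx(g.astype(np.uint8),cv2.MORPH_OPEN,np.ones((5,5)))
c=big(g);print(cv2.boundingRect(c));r=rect(ray(f,c,.094));print('hood',r,cv2.boxPoints(r).round().tolist())
w=roi&(im.sum(2)>250);w=cv2.morphologyEx(w.astype(np.uint8),cv2.MORPH_OPEN,np.ones((5,5)))
c=big(w);r=rect(ray(f,c,.08));print('box',r,cv2.boxPoints(r).round().tolist())
for n,p,z in [('pot',(354,244),.048),('vial',(178,273),.045),('dil',(167,190),.135),('stain',(137,198),.104)]: print(n,ray(f,p,z))
E
```

```text
(265, 250) [169 170 167]
(265, 240) [169 170 168]
(265, 200) [229 222 216]
(265, 288) [202 195 190]
(198, 260) [224 217 214]
(265, 282) [160 162 160]
(265, 286) [176 169 163]Traceback (most recent call last):
  File "<stdin>", line 7, in <module>
  File "h.py", line 8, in big
    return max(cv2.findContours(m.astype(np.uint8),cv2.RETR_EXTERNAL,cv2.CHAIN_APPROX_NONE)[0],key=cv2.contourArea)[:,0]
           ~~~^^^^^^^^^^^^^^^^^^^^^^^^^^^^^^^^^^^^^^^^^^^^^^^^^^^^^^^^^^^^^^^^^^^^^^^^^^^^^^^^^^^^^^^^^^^^^^^^^^^^^
ValueError: max() iterable argument is empty
```

```bash
python3 - <<'E'
from h import *
f=dict(np.load('pics/top0.npz'));im=cv2.GaussianBlur(f['img'],(3,3),0).astype(int)
roi=np.zeros(im.shape[:2],bool);roi[165:300,186:345]=1
g=roi&(im[...,0]-im[...,2]<5)&(im.sum(2)>300)&(im[...,0]<185)
g=cv2.morphologyEx(g.astype(np.uint8),cv2.MORPH_OPEN,np.ones((5,5)))
c=big(g);print(cv2.boundingRect(c));r=rect(ray(f,c,.094));print('hood',r,cv2.boxPoints(r).round().tolist())
w=roi&(im.sum(2)>300);w=cv2.morphologyEx(w.astype(np.uint8),cv2.MORPH_OPEN,np.ones((5,5)))
c=big(w);print(cv2.boundingRect(c));r=rect(ray(f,c,.08));print('box',r,cv2.boxPoints(r).round().tolist())
for n,p,z in [('pot',(354,244),.048),('vial',(178,273),.045),('dil',(167,190),.135),('stain',(137,198),.104)]: print(n,ray(f,p,z).round(3))
E
```

```text
(203, 228, 124, 58)
hood ((449.7638244628906, -178.47401428222656), (113.5429458618164, 247.20521545410156), 1.5732810497283936) [[390.0, -56.0], [396.0, -304.0], [510.0, -300.0], [503.0, -53.0]]
(186, 172, 155, 120)
box ((506.79400634765625, -171.51976013183594), (248.68182373046875, 319.0749816894531), 1.767250418663025) [[378.0, -16.0], [387.0, -335.0], [636.0, -327.0], [626.0, -8.0]]
pot [[ 0.483 -0.37 ]]
vial [[0.421 0.006]]
dil [[0.577 0.016]]
stain [[0.57  0.086]]
```

```bash
python3 - <<'E'
from h import *
f=dict(np.load('pics/top0.npz'));g=dict(np.load('pics/scene0.npz'))
print('tower foot top',ray(f,[(60,230),(132,228),(137,222)],0).round(3).tolist())
print('cap grey bottle top', [(z,ray(f,[(26,263)],z).round(3).tolist(),ray(g,[(102,156)],z).round(3).tolist()) for z in(.12,.15,.18,.21)])
print('tower front foot scene',ray(g,[(116,150),(190,195)],0).round(3).tolist())
print('tower top-front corner', [(z,ray(f,[(62,200)],z).round(3).tolist(),ray(g,[(195,47)],z).round(3).tolist()) for z in(.3,.4,.5)])
E
```

```text
tower foot top [[0.523, 0.295], [0.528, 0.13], [0.542, 0.119]]
cap grey bottle top [(0.12, [[0.433, 0.286]], [[0.464, 0.321]]), (0.15, [[0.429, 0.267]], [[0.433, 0.278]]), (0.18, [[0.425, 0.249]], [[0.402, 0.235]]), (0.21, [[0.422, 0.23]], [[0.371, 0.192]])]
tower front foot scene [[0.639, 0.48], [0.557, 0.111]]
tower top-front corner [(0.3, [[0.51, 0.132]], [[0.889, 0.298]]), (0.4, [[0.482, 0.076]], [[0.64, 0.099]]), (0.5, [[0.453, 0.02]], [[0.39, -0.099]])]
```

```bash
python3 - <<'E'
import numpy as np
W=np.array([(.286,.639,.213),(.34,.52,.28),(.37,.40,.28),(.385,.30,.28),(.41,.20,.28),(.44,.1,.28),(.45,0,.28),(.44,-.1,.25),(.42,-.2,.25)])
s=np.r_[0,np.cumsum(np.linalg.norm(np.diff(W,axis=0),axis=1))]
q=np.linspace(0,s[-1],19)[1:]
P=np.c_[[np.interp(q,s,W[:,i]) for i in range(3)]].T-W[0]
x=-.913*P[:,0]+.409*P[:,1];y=.409*P[:,0]+.913*P[:,1]
print((np.c_[x,y,-P[:,2]]*1000).round().astype(int).tolist())
E
```

```text
[[-33, -29, -22], [-66, -58, -45], [-99, -87, -67], [-129, -126, -67], [-159, -165, -67], [-188, -205, -67], [-215, -246, -67], [-243, -287, -67], [-273, -325, -67], [-304, -364, -67], [-337, -401, -67], [-367, -439, -67], [-391, -482, -67], [-414, -525, -64], [-429, -570, -50], [-444, -615, -37], [-455, -663, -37], [-465, -711, -37]]
```

Emit:
carry_out([
  [-33,-29,-22],
  [-66,-58,-45],
  [-99,-87,-67],
  [-129,-126,-67],
  [-159,-165,-67],
  [-188,-205,-67],
  [-215,-246,-67],
  [-243,-287,-67],
  [-273,-325,-67],
  [-304,-364,-67],
  [-337,-401,-67],
  [-367,-439,-67],
  [-391,-482,-67],
  [-414,-525,-64],
  [-429,-570,-50],
  [-444,-615,-37],
  [-455,-663,-37],
  [-465,-711,-37],
  [-465,-711,-37],
  [-465,-711,-37],
], claw=[0,0,0,0,0,0,0,0,0,0,0,0,0,0,0,0,0,0,0,0], roll=[-8,-16,-25.6,-25.6,-25.6,-25.6,-25.6,-25.6,-25.6,-25.6,-25.6,-25.6,-25.6,-25.6,-25.6,-25.6,-25.6,-25.6,-25.6,-25.6])

```text
time: 2.6
position: [0.4198, -0.1997, 0.2507]
tcp_rot: [-0.0, -0.013, 1.0, 0.0]
wrist_force: [-0.2, 0.6, -0.1]
grip_width: 0.0004
grip_force: 0.0
```

Emit:
carry_out([
  [40,-5,0],
  [60,-5,0],
  [60,-5,0],
  [60,-5,0],
], claw=[0,0,0,0], roll=[0,0,0,0])

```text
time: 3.1
position: [0.3609, -0.2064, 0.2513]
tcp_rot: [0.0, -0.013, 1.0, -0.0]
wrist_force: [0.9, 0.3, -1.7]
grip_width: 0.0004
grip_force: 0.0
```

```bash
python3 - <<'E'
from bench import *
import cv2,numpy as np
s=get_state();print(np.round(s['joints'],3))
f=grab_frame('wrist');cv2.imwrite('pics/w1.png',f['img'][:,:,::-1]);np.savez('pics/w1.npz',**f)
E
```

```text
[-0.576 -0.154  2.257  0.     1.037 -2.173]
```

View pics/w1.png

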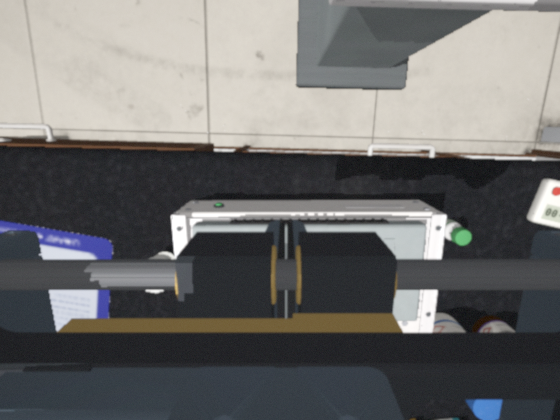

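The wrist view shows the closed fingers at column 285, with the hood's ribbed front edge at about row 220 (columns 190–428). That agrees with my measurements, so I'll lower the fingers in front of the pad.

Emit:
carry_out([
  [0,0,50],
  [0,0,100],
  [0,0,150],
  [0,0,168],
  [0,0,168],
  [0,0,168],
], claw=[0,0,0,0,0,0], roll=[0,0,0,0,0,0])

```text
time: 3.9
position: [0.361, -0.2068, 0.0837]
tcp_rot: [0.0, -0.013, 1.0, -0.0]
wrist_force: [-0.2, 0.2, -0.0]
grip_width: 0.0003
grip_force: 0.0
```

Emit:
carry_out([
  [-6,0,0],
  [-12,0,0],
  [-18,0,0],
  [-25,0,0],
  [-33,0,0],
  [-42,0,0],
  [-51,0,0],
  [-60,0,0],
  [-69,0,0],
  [-77,0,0],
  [-84,0,0],
  [-90,0,0],
], claw=[0,0,0,0,0,0,0,0,0,0,0,0], roll=[0,0,0,0,0,0,0,0,0,0,0,0])

```text
time: 5.4
position: [0.4504, -0.2041, 0.0828]
tcp_rot: [-0.0, -0.013, 1.0, 0.0]
wrist_force: [-2.9, 1.6, 0.2]
grip_width: 0.0006
grip_force: 1.3
```

Emit:
carry_out([
  [-5,0,0],
  [-10,0,0],
  [-14,0,0],
  [-17,0,0],
  [-19,0,0],
  [-20,0,0],
], claw=[0,0,0,0,0,0], roll=[0,0,0,0,0,0])

```text
time: 6.15
position: [0.4701, -0.2037, 0.0829]
tcp_rot: [-0.0, -0.013, 1.0, -0.0]
wrist_force: [-3.0, 1.1, -0.9]
grip_width: 0.0002
grip_force: 1.3
```

```bash
python3 - <<'E'
from bench import *
from h import *
f=grab_frame('top');cv2.imwrite('pics/top1.png',cv2.resize(f['img'][160:310,140:390,::-1],None,fx=3,fy=3,interpolation=cv2.INTER_CUBIC));np.savez('pics/top1.npz',**f)
E
```

```text
(no output)
```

View pics/top1.png

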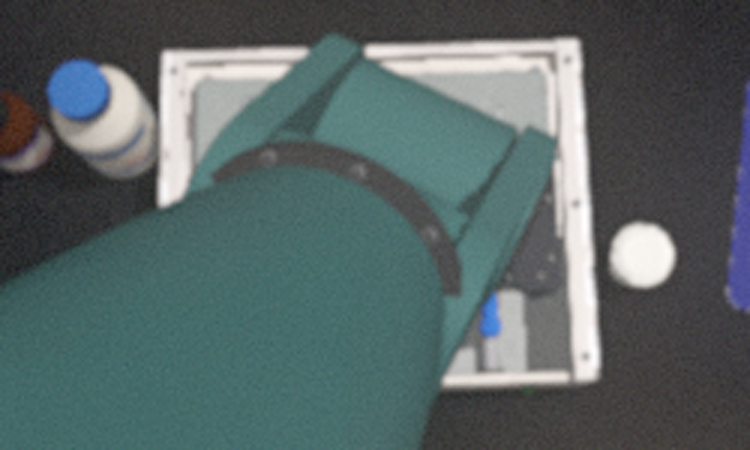

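The crop shows the hood most of the way back, with the blue handle at the right (crop 490,315). The arm hides the rest. I'll continue to the stop in small steps.

Emit:
carry_out([
  [-2,0,0],
  [-4,0,0],
  [-6,0,0],
  [-8,0,0],
  [-9,0,0],
  [-10,0,0],
], claw=[0,0,0,0,0,0], roll=[0,0,0,0,0,0])

```text
time: 6.95
position: [0.4801, -0.2034, 0.0829]
tcp_rot: [-0.0, -0.013, 1.0, -0.0]
wrist_force: [-2.1, 1.2, -1.0]
grip_width: 0.0005
grip_force: 1.3
```

Emit:
carry_out([
  [-1,0,0],
  [-2,0,0],
  [-3,0,0],
  [-4,0,0],
], claw=[0,0,0,0], roll=[0,0,0,0])

```text
time: 7.45
position: [0.4841, -0.2033, 0.083]
tcp_rot: [-0.0, -0.013, 1.0, 0.0]
wrist_force: [-8.0, 0.3, 0.4]
grip_width: 0.0006
grip_force: 3.6
```

Emit:
carry_out([
  [-1,0,0],
  [-1,0,0],
], claw=[0,0], roll=[0,0])

```text
time: 7.7
position: [0.4841, -0.2033, 0.0828]
tcp_rot: [-0.001, -0.013, 1.0, 0.0]
wrist_force: [-10.9, -1.7, 5.8]
grip_width: 0.0002
grip_force: 5.4
```

Emit:
carry_out([
  [15,0,0],
  [25,0,-50],
  [35,0,-110],
  [40,0,-160],
  [45,50,-165],
  [45,110,-165],
  [45,170,-165],
  [45,230,-165],
  [50,280,-165],
  [50,300,-165],
  [50,300,-165],
], claw=[0,0,0,0,0,0,0,0,0,0,0], roll=[0,0,0,0,0,0,0,0,0,0,0])

```text
time: 9.07
position: [0.427, 0.0961, 0.248]
tcp_rot: [0.0, -0.014, 1.0, 0.0]
wrist_force: [-0.1, -0.3, -0.7]
grip_width: 0.0005
grip_force: 0.0
```

```bash
python3 - <<'E'
from bench import *
from h import *
f=grab_frame('top');cv2.imwrite('pics/top2.png',cv2.resize(f['img'][160:310,140:390,::-1],None,fx=3,fy=3,interpolation=cv2.INTER_CUBIC));np.savez('pics/top2.npz',**f)
E
```

```text
(no output)
```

View pics/top2.png

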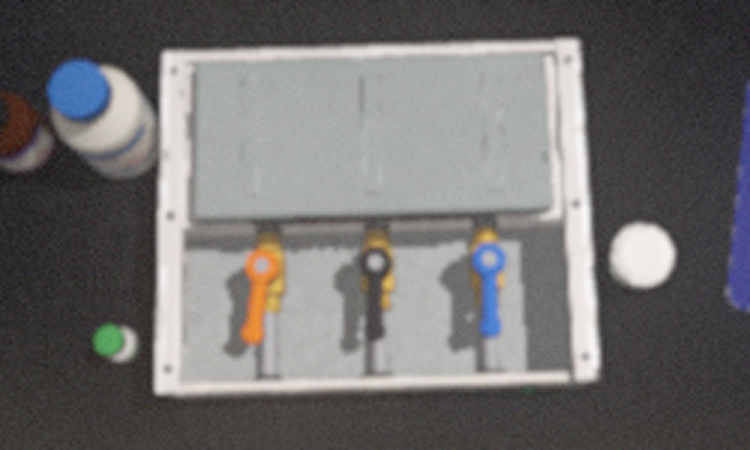

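The cover is fully back. The orange handle is on the left: hub at crop (262,264), end at (253,335). Black is in the middle at (375,263) and blue on the right at (489,260).

```bash
python3 - <<'E'
from h import *
f=dict(np.load('pics/top2.npz'))
full=lambda u,v:(140+(u-1)/3,160+(v-1)/3)
for n,p in [('o_hub',(262,264)),('o_tip',(253,332)),('k_hub',(375,263)),('k_tip',(376,330)),('b_hub',(489,260)),('b_tip',(490,326))]:
    print(n,ray(f,[full(*p)],.067).round(4))
im=f['img'].astype(int);m=(im[...,0]-im[...,2]>90)&(im[...,0]>150);m[:,:190]=0;m[:,250:]=0;m[:230]=0;m[290:]=0
c=big(m);r=rect(ray(f,c,.067));print(r,cv2.boxPoints(r).round().tolist())
print('wall',ray(f,[full(370,377),full(180,385)],.068),'rail inner',ray(f,[full(180,300)],.08))
E
```

```text
o_hub [[ 0.4715 -0.0991]]
o_tip [[ 0.424  -0.0944]]
k_hub [[ 0.4722 -0.1784]]
k_tip [[ 0.4253 -0.1796]]
b_hub [[ 0.4743 -0.2585]]
b_tip [[ 0.4281 -0.2586]]
((452.05816650390625, -100.31207275390625), (23.993362426757812, 67.4168472290039), 89.391845703125) [[418.0, -112.0], [486.0, -113.0], [486.0, -89.0], [418.0, -88.0]]
wall [[ 0.39311146 -0.17579588]
 [ 0.38770954 -0.04571703]] rail inner [[ 0.44449105 -0.04534603]]
```

Emit:
carry_out([
  [0,-55,0],
  [1,-110,0],
  [1,-165,0],
  [1,-215,0],
  [1,-226,30],
  [1,-226,80],
  [1,-226,130],
  [1,-226,145],
  [1,-226,145],
], claw=[0,0,0,0,0,0,0,0,0], roll=[0,0,0,0,0,0,0,0,0])

```text
time: 10.25
position: [0.4319, -0.1312, 0.103]
tcp_rot: [-0.0, -0.013, 1.0, 0.0]
wrist_force: [0.2, -0.3, -0.3]
grip_width: 0.0004
grip_force: 0.0
```

```bash
python3 - <<'E'
from bench import *
from h import *
f=grab_frame('scene');cv2.imwrite('pics/s3.png',cv2.resize(f['img'][150:300,170:370,::-1],None,fx=4,fy=4,interpolation=cv2.INTER_CUBIC))
import numpy as np
# finger path, box frame (mm) relative to entry (-40,-30)
for th in np.radians([7,20,30,40,50,60,70,80,86,90]):
    s=40-10*th/1.57; n=np.array([np.sin(th),np.cos(th)]);d=np.array([-np.cos(th),np.sin(th)])
    c=s*d-(5.5+2.5*max(0,1-th/.6)+16*np.sin(th)+13.5*np.cos(th))*n
    q=c-[-40,-30];print(round(np.degrees(th)),[-round(q[0]),round(q[1])])
E
```

```text
7 [2, 12]
20 [4, 20]
30 [5, 26]
40 [4, 33]
50 [2, 39]
60 [-1, 46]
70 [-5, 52]
80 [-11, 57]
86 [-16, 59]
90 [-18, 60]
```

View pics/s3.png

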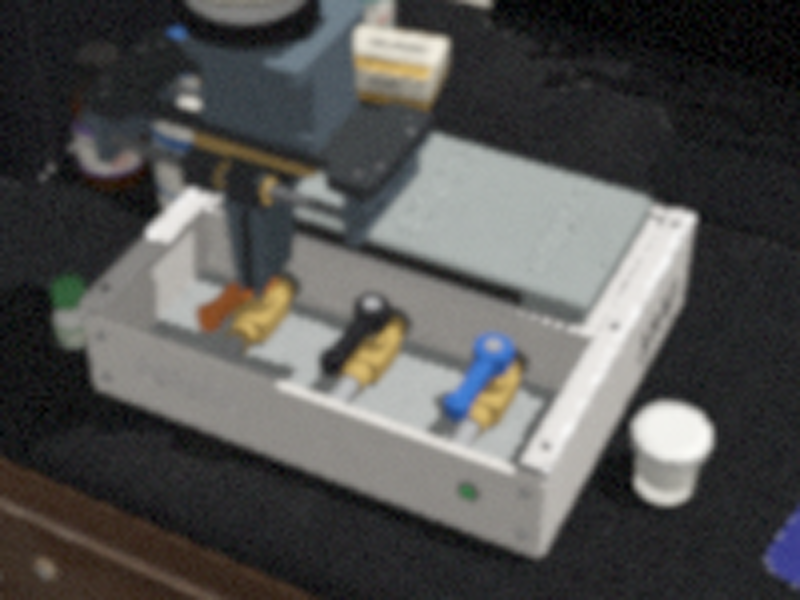

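The closed fingers hang over the well, between the orange and black handles and clear of both. Lowering now.

Emit:
carry_out([
  [0,1,20],
  [0,1,40],
  [0,1,52],
  [0,1,52],
  [0,1,52],
], claw=[0,0,0,0,0], roll=[0,0,0,0,0])

```text
time: 10.92
position: [0.4328, -0.1299, 0.0519]
tcp_rot: [0.001, -0.013, 1.0, -0.0]
wrist_force: [0.5, 0.4, -0.2]
grip_width: 0.0005
grip_force: 0.0
```

Emit:
carry_out([
  [1,6,0],
  [2,12,0],
  [3,16,0],
  [4,20,0],
  [5,23,0],
  [5,26,0],
  [5,26,0],
], claw=[0,0,0,0,0,0,0], roll=[0,0,0,0,0,0,0])

```text
time: 11.8
position: [0.4264, -0.1036, 0.0509]
tcp_rot: [-0.0, -0.013, 1.0, 0.0]
wrist_force: [1.5, -2.1, 2.1]
grip_width: 0.0006
grip_force: 0.7
```

Emit:
carry_out([
  [0,4,0],
  [-1,7,0],
  [-2,10,0],
  [-3,13,0],
  [-4,17,0],
  [-6,20,0],
  [-8,23,0],
  [-10,26,0],
  [-13,29,0],
  [-13,29,0],
], claw=[0,0,0,0,0,0,0,0,0,0], roll=[0,0,0,0,0,0,0,0,0,0])

```text
time: 13.05
position: [0.4388, -0.0742, 0.0509]
tcp_rot: [-0.0, -0.013, 1.0, 0.0]
wrist_force: [-0.4, 0.1, -0.2]
grip_width: 0.0004
grip_force: 0.2
```

Emit:
carry_out([
  [-2,1,0],
  [-4,2,0],
  [-5,3,0],
  [-6,4,0],
  [-7,4,0],
  [-7,4,0],
], claw=[0,0,0,0,0,0], roll=[0,0,0,0,0,0])

```text
time: 13.8
position: [0.4455, -0.0702, 0.0509]
tcp_rot: [-0.0, -0.013, 1.0, 0.0]
wrist_force: [-1.9, 1.1, -0.0]
grip_width: 0.0003
grip_force: 0.9
```

Emit:
carry_out([
  [-1,0,0],
  [-2,0,0],
  [-3,0,0],
  [-3,0,0],
], claw=[0,0,0,0], roll=[0,0,0,0])

```text
time: 14.3
position: [0.4477, -0.0701, 0.0507]
tcp_rot: [-0.001, -0.013, 1.0, 0.0]
wrist_force: [-7.7, 1.3, 4.8]
grip_width: 0.0001
grip_force: 3.9
```

Emit:
carry_out([
  [-1,0,0],
  [-1,0,0],
  [-1,0,0],
], claw=[0,0,0], roll=[0,0,0])

```text
time: 14.68
position: [0.4479, -0.07, 0.0506]
tcp_rot: [-0.002, -0.013, 1.0, 0.0]
wrist_force: [-13.2, -0.6, 9.3]
grip_width: 0.0005
grip_force: 6.6
```

Resistance has risen and the handle no longer moves, so it is at its stop. Backing off and checking.

Emit:
carry_out([
  [6,-1,0],
  [12,-2,0],
  [12,-2,-30],
  [12,-2,-80],
  [12,-2,-140],
  [12,-2,-195],
  [15,50,-200],
  [18,110,-200],
  [20,165,-200],
  [20,165,-200],
], claw=[0,0,0,0,0,0,0,0,0,0], roll=[0,0,0,0,0,0,0,0,0,0])

```text
time: 15.92
position: [0.425, 0.0969, 0.2512]
tcp_rot: [0.001, -0.015, 1.0, 0.0]
wrist_force: [0.1, 0.4, -0.1]
grip_width: 0.0007
grip_force: 0.0
```

```bash
python3 - <<'E'
from bench import *
from h import *
f=grab_frame('top');cv2.imwrite('pics/top4.png',cv2.resize(f['img'][160:310,140:390,::-1],None,fx=3,fy=3,interpolation=cv2.INTER_CUBIC));np.savez('pics/top4.npz',**f)
im=f['img'].astype(int);m=(im[...,0]-im[...,2]>90)&(im[...,0]>150);m[:,:190]=0;m[:,250:]=0;m[:230]=0;m[290:]=0
p=ray(f,big(m),.067)*1000;print(rect(p),cv2.fitLine(p.astype(np.float32),cv2.DIST_L2,0,.01,.01).ravel())
E
```

```text
((462754.5, -79356.921875), (44639.69140625, 65260.05078125), 1.6008855104446411) [ 2.1356462e-01  9.7692895e-01  4.6461749e+02 -8.6676491e+01]
```

View pics/top4.png

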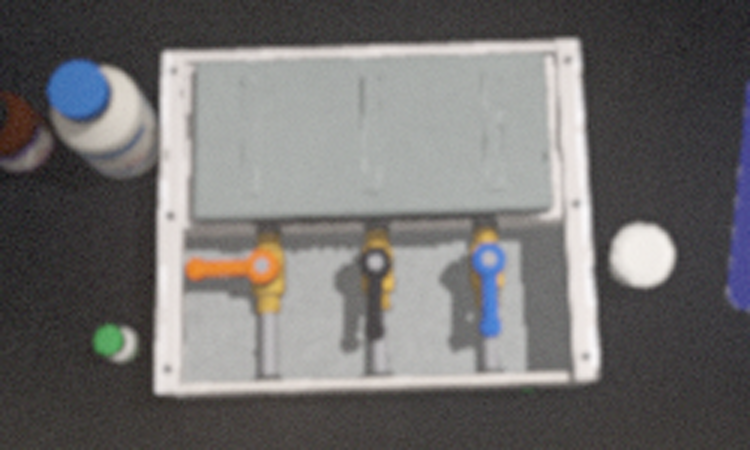

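The orange handle points left across its pipe (hub at crop 262,265, end at 194,269), and everything else is undisturbed. I'll check its angle more precisely.

```bash
python3 - <<'E'
from h import *
f=dict(np.load('pics/top4.npz'));im=f['img'].astype(float)
w=np.clip(im[...,0]-im[...,2]-50,0,None)
cols=np.arange(204,220);rows=np.arange(242,257)
v=[(w[rows,c]*rows).sum()/w[rows,c].sum() for c in cols]
p=ray(f,np.c_[cols,v],.067);k=np.polyfit(p[:,1],p[:,0],1);print('handle dx/dy',k[0],np.round(v,1))
# rear edge of front wall / hood front edge as y reference: hood front edge rows
g=cv2.GaussianBlur(f['img'],(3,3),0).astype(float).sum(2)
for lo,hi,z in[(222,240,.094),(280,295,.068),(170,182,.08)]:
    c=np.arange(210,320);e=np.diff(g[lo:hi][:,c],axis=0);e=e*(e<0) if z!=.08 else e*(e>0);r=lo+.5+np.abs(e).argmax(0)
    q=ray(f,np.c_[c,r],z);print(z,np.polyfit(q[:,1],q[:,0],1))
E
```

```text
handle dx/dy -0.03412743842327692 [249.2 249.2 249.2 249.2 249.2 249.2 249.1 249.1 249.1 249.  248.9 248.9
 248.9 248.9 248.8 248.8]
0.094 [-0.03207392  0.49663895]
0.068 [-0.03001519  0.37986503]
0.08 [-0.02903448  0.62395701]
```

```bash
python3 -c "
from bench import *
print(close_job())"
```

```text
the job is handed in; nothing more can be done
None
```

The job is handed in. The cover is fully back at its stop and the orange handle is at its shut stop, within about 0.3° of square by camera; the blue and black handles, bottles, pot and vial show no change in the last top view.

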